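# Pump up the book press

### The arm

A 6-joint arm with a two-finger parallel gripper is mounted at the origin on the work surface. World frame = base frame: x ahead of the robot, y to its left, z up, the work surface at z = 0. Lengths are in m, angles in degrees, forces in N, time in s.
With the tool pointing down it reaches from about 0.325 to 0.85 m from the base axis. Payload 15.5 kg.
Tool frame: the origin (TCP) lies at the very end of the fingers, on their centre line; the grasp point (between the pads) lies arm.grip_depth behind it (arm.grip_depth is the distance from the TCP to the grasp point, in m); z points along the fingers, y is the line along which they close (so a half turn about z gives the same grasp; the last joint's range is limited). The gripper opens to 91 mm and grips with 3 to 60 N. Pads are 32 mm wide; open, the fingers measure 118 mm over their backs; the gripper's body (76 mm by 178 mm) begins 60 mm behind the grasp point.
Start: joints at [-79.784, 28.281, 77.091, -0, 74.628, -5.472], TCP at [0.169, -0.602, 0.214] pointing down, gripper open.
Joint ranges: [-166.48, 166.48], [-47.26, 123.95], [12.59, 153.08], [-70.14, 250.14], [6.76, 159.57], [-176.63, 176.63]. Speed limits (degrees/s): [108.29, 108.29, 147.25, 172.46, 172.46, 172.46].

### API

Orientations are given as a 3x3 rotation matrix whose columns are the frame's x, y, z axes.
In Python, from rig import arm gives the robot as it stands. Calls block until the motion is done:
- arm.move_to(position, orientation): joint-space move of the TCP to a pose.
- arm.move_l(position, orientation=None, feed=0.15): straight line of the TCP; orientation=None keeps the orientation; feed is the mean speed in m/s.
- arm.move_joints(angles): joint-space move.
- arm.grip(opening): finger opening in m; the grip force is fixed at half the most; returns when the fingers have stopped.
- arm.sleep(seconds).
- arm.solve_ik(position, orientation): joint angles nearest the present ones, or None.
- arm.snapshot(name): name is "scene" or "top"; returns the picture (420x560x3 uint8, red, green, blue); there is no depth.
- arm.get_calibration(name): a dict with "intrinsics" (3x3 intrinsics, pixels), "cam_to_world" (4x4, takes a point from camera to world coordinates). Camera axes: x right, y down, z forward; pixel columns grow to the right and rows downward; lengths in m; the calibration is good to about 2 mm. A picture is of the moment at which its call begins. get_calibration takes no time and is no camera call.
A pose or a line that the arm cannot do raises arm.Unreachable and nothing moves.
- arm.sign_off(): hands the job in; it is judged then, once.
Readings, each from a call of its own:
- arm.current_t(): time.
- arm.current_joint_positions(): joint angles.
- arm.current_dq(): joint speeds.
- arm.current_tau(): joint torques, N m.
- arm.current_ee_pos(): TCP position.
- arm.current_tool_rot(): TCP orientation.
- arm.current_force(): force on the tool from outside, world axes, zero at the start.
- arm.current_torque(): the same for the moment, N m.
- arm.current_width(): finger opening in m.
- arm.current_grasp_force(): force on a finger pad.
Only numpy, scipy, OpenCV 4.12 (cv2) and the standard library are available. Lean on these libraries where they do the work, as an engineer would, in place of code of your own. Each camera call takes 0.05 s, during which the arm holds its last target. There are 200 camera calls.

### The job

One of the two small bench presses has a book clamped in it. Press that press's plunger down with the fingertips and let it come up again, in full strokes, until its indicator pin has popped fully out, then let the plunger come all the way up. Do not touch the pin, do not pump the empty press, do not lift or shove either press, and leave the other things on the bench where they are.

Things in the scene. Friction and masses are not known exactly. Their poses are not given: they have to be found in the camera images.
- press_full: Dark iron bench press, 4 kg, loose on a 3 mm mat, WITH a book (148 x 96 x 22 mm) under its platen, sticking out on both sides. Origin: centre of its underside, z up. Base 160 (x) x 230 (y) x 14 mm. Pump block on the -y side (centre y -75, 60 wide, 130 along x, top at 82 mm); bridge on two posts on the +y side (y -36 to 120, top at 112 mm).
- head_full (a point): Centre of the top of the black mushroom plunger head (48 mm across, flat for 42 mm) of the press with the book: at x -22, y -75 mm in the press's frame, 138 mm above its underside when up; moves down with the plunger. Axes are the press's.
- pump_full (a joint): Plunger travel, m: 0 up (a spring returns it), 0.025 down at its stop; 6 N starts it, 12 N holds it down. Each full stroke (from fully up to fully down) ratchets the pin out 7 mm on the way down, the first 1 to 9 mm; strokes under 22 mm, or not let fully up between, may do nothing. 3 to 5 strokes needed; more do no harm.
- pin_full (a joint): How far the indicator pin is out, m: 0 in, about 0.0365 fully out; it stays where the ratchet leaves it. Starts between 0 and 0.018.
- pintip_full (a point): Top centre of the indicator pin, an upright plain steel pin 10 mm across at x +40, y -75 mm in the press's frame, 62 mm from the plunger's axis. It stands 3 mm above its steel collar (collar top 90 mm above the press's underside) when in, 39 mm when fully out.
- press_empty: The twin iron press with NOTHING under its platen; not to be pumped. Origin: centre of its underside, z up. Base 160 (x) x 230 (y) x 14 mm. Pump block on the -y side (centre y -75, 60 wide, 130 along x, top at 82 mm); bridge on two posts on the +y side (y -36 to 120, top at 112 mm).
- head_empty (a point): Centre of the top of the black mushroom plunger head (48 mm across, flat for 42 mm) of the empty press: at x -22, y -75 mm in the press's frame, 138 mm above its underside when up; moves down with the plunger. Axes are the press's.
- pump_empty (a joint): Plunger travel, m: 0 up (a spring returns it), 0.025 down at its stop; 6 N starts it, 12 N holds it down. Leave it alone.
- pin_empty (a joint): How far the indicator pin is out, m: 0 in, about 0.0365 fully out; it stays where the ratchet leaves it. Starts between 0 and 0.018.
- pintip_empty (a point): Top centre of the indicator pin, an upright plain steel pin 10 mm across at x +40, y -75 mm in the press's frame, 62 mm from the plunger's axis. It stands 3 mm above its steel collar (collar top 90 mm above the press's underside) when in, 39 mm when fully out.
- spool_1: Thread spool, 46 mm across, 58 mm tall, standing beside the pump end of the press with the book. Bystander; origin at the centre of its underside.
- spool_2: Thread spool, 46 mm across, 58 mm tall, standing beyond the presses. Bystander; origin at the centre of its underside.
- wax_1: Beeswax puck, 58 mm across, 24 mm tall, beside the pump end of the empty press. Bystander; origin at the centre of its underside.
- wax_2: Beeswax puck, 58 mm across, 24 mm tall, to the left of the presses (+y). Bystander; origin at the centre of its underside.
- bone_folder: Flat bone folder, about 150 x 21 x 5 mm, lying to the left of the presses (+y). Bystander; origin at the centre of its underside.
- pencil: Pencil, 180 mm long, 7 mm thick, lying beyond the presses. Bystander; origin at the centre of its underside.
- notebook: Finished notebook, 150 x 105 x 18 mm, lying beyond the presses. Bystander; origin at the centre of its underside.

How it is judged:
By the outcome, as a careful person would: the job done as asked, in the order asked, and still so for the second after the job is handed in, with the robot touching nothing.
It also fails if it takes over 51 s, if anything falls off the work surface, if the arm or the gripper's body presses on something with over 40 N, if the wrist force passes 120 N, or if a joint passes its speed limit or range.

## Working session

There is one attempt and no reset: what is moved stays moved. The work goes in short steps, each a Python script; the robot and the scene stay as the last script left them, time stands still between calls to the robot, and variables do not carry over. Pictures are saved under pics/ and viewed, at most 10 in all, crops included, and the job is handed in when it is done.

```bash
mkdir -p pics; python3 - <<'E'
from rig import arm
import cv2
for n in("scene","top"):
    cv2.imwrite(f"pics/{n}0.png",cv2.resize(arm.snapshot(n)[:,:,::-1],(784,588),interpolation=cv2.INTER_CUBIC))
    c=arm.get_calibration(n);print(c["intrinsics"].round(1).tolist(),c["cam_to_world"].round(4).tolist())
print(arm.current_t(),arm.grip_depth,arm.current_tool_rot().round(3).tolist())
E
```

```text
[[474.4, 0.0, 281.4], [0.0, 474.4, 208.2], [0.0, 0.0, 1.0]] [[-0.1331, 0.7269, -0.6737, 1.3691], [0.991, 0.1067, -0.0806, 0.113], [0.0133, -0.6784, -0.7346, 0.9172], [0.0, 0.0, 0.0, 1.0]]
[[491.1, 0.0, 273.1], [0.0, 491.1, 212.9], [0.0, 0.0, 1.0]] [[-0.0083, -0.9985, 0.0536, 0.5858], [-0.9998, 0.0075, -0.0156, 0.0288], [0.0152, -0.0538, -0.9984, 1.3232], [0.0, 0.0, 0.0, 1.0]]
0.1 0.0188 [[0.963, 0.27, -0.0], [0.27, -0.963, 0.001], [0.0, -0.001, -1.0]]
```

View pics/scene0.png

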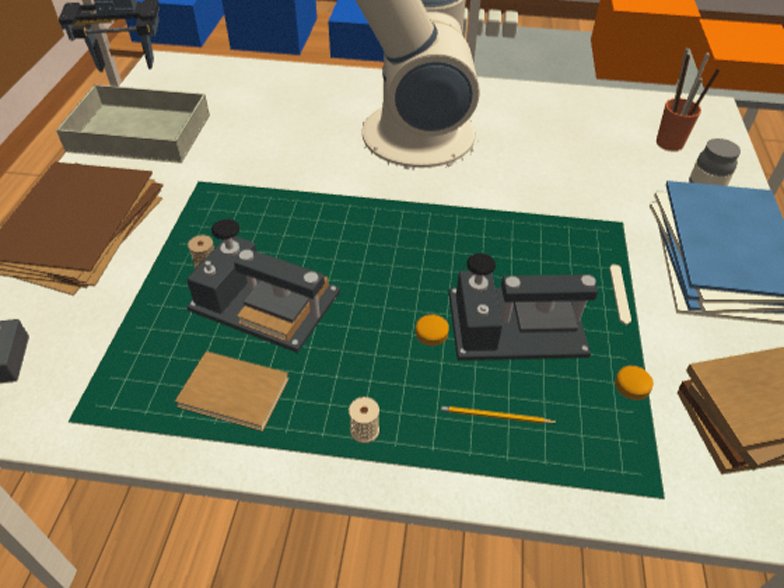

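View pics/top0.png

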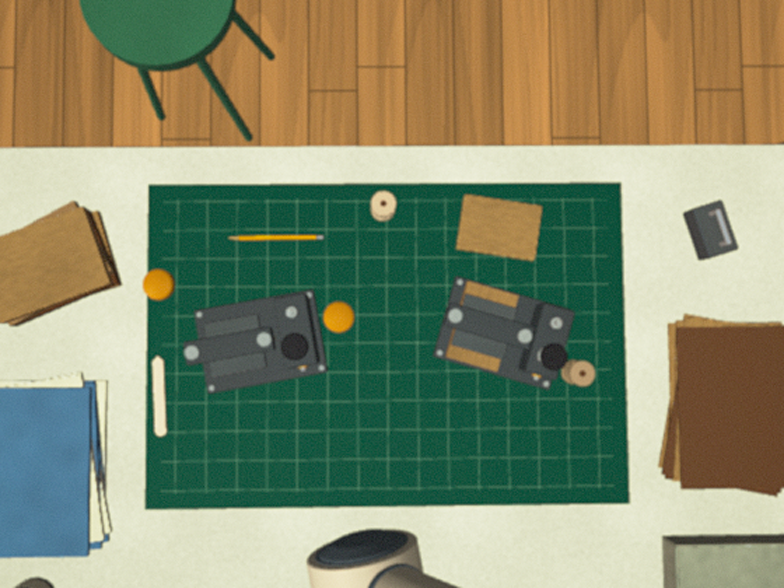

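The press with the book is the right one in the top view: its black head is at (553,356) and its pin at (556,323). In the scene view the head is at (226,230) and the pin at (209,268). The spool stands right next to the head, at (582,373) in the top view.

```bash
cat >h.py <<'E'
import cv2,numpy as np
from rig import arm
def ray(n,uv):
    c=arm.get_calibration(n);M=c["cam_to_world"]
    d=M[:3,:3]@np.linalg.solve(c["intrinsics"],[*uv,1.]);return M[:3,3],d/np.linalg.norm(d)
def tri(a,b):
    A=np.zeros((3,3));v=np.zeros(3);R=[ray("scene",a),ray("top",b)]
    for o,d in R:
        P=np.eye(3)-np.outer(d,d);A+=P;v+=P@o
    p=np.linalg.solve(A,v);return p,[np.linalg.norm(np.cross(p-o,d)) for o,d in R]
def plane(n,uv,z):
    o,d=ray(n,uv);return o+d*(z-o[2])/d[2]
def blob(n,img,seed,r=24,th=38):
    m=(img.max(2)<th).astype(np.uint8);k=np.zeros_like(m);cv2.circle(k,seed,r,1,-1);m&=k
    N,l,s,c=cv2.connectedComponentsWithStats(m);i=1+np.argmax(s[1:,4])
    return c[i],s[i],m
E
python3 - <<'E'
from h import *
S,T=arm.snapshot("scene"),arm.snapshot("top")
for th in(25,32,40):
    a,sa,_=blob("scene",S,(161,163),20,th);b,sb,_=blob("top",T,(395,254),20,th)
    p,e=tri(a,b);print(th,a,sa,b,sb,p.round(4),np.round(e,4),plane("top",b,.141).round(4),plane("scene",a,.141).round(4))
print("pin",tri((149.3,191),(397,230.7)))
up=lambda I,x,y,w,h:cv2.resize(I[y:y+h,x:x+w,::-1],(400,400),interpolation=cv2.INTER_NEAREST)
cv2.imwrite("pics/crop.png",np.hstack([up(S,125,140,80,80),up(T,355,205,80,80)]))
E
```

```text
Traceback (most recent call last):
  File "h.py", line 15, in blob
    N,l,s,c=cv2.connectedComponentsWithStats(m);i=1+np.argmax(s[1:,4])
                                                    ~~~~~~~~~^^^^^^^^^
ValueError: attempt to get argmax of an empty sequence
```

```bash
python3 - <<'E'
from h import *
S,T=arm.snapshot("scene"),arm.snapshot("top")
print(S[163,150:175].max(1),T[254,378:415].max(1))
for th in(30,36,42):
    a,sa,_=blob("scene",S,(161,163),20,th);b,sb,_=blob("top",T,(395,254),20,th)
    p,e=tri(a,b);print(th,a,sa,b,sb,p.round(4),np.round(e,4),plane("top",b,.141).round(4),plane("scene",a,.141).round(4))
print("pin",tri((149.3,191),(397,230.7)))
up=lambda I,x,y,w,h:cv2.resize(I[y:y+h,x:x+w,::-1],(400,400),interpolation=cv2.INTER_NEAREST)
cv2.imwrite("pics/crop.png",np.hstack([up(S,125,140,80,80),up(T,355,205,80,80)]))
E
```

```text
[76 31 36 41 43 45 44 45 40 43 42 40 40 40 40 41 40 41 41 38 38 78 82 82
 81] [ 68  78  76  79  82 105 132 141  80  38  37  40  47  43  40  45  43  41
  49  44  43  43  45  45  52  47  37  57  79  87  85  82  80  82  85  81
  85]
30 [155.2 168.2] [154 167   4   3   5] [389. 249.] [389 249   1   1   1] [ 0.5628 -0.2819  0.1325] [0.0115 0.0115] [ 0.5601 -0.2683  0.141 ] [ 0.5716 -0.2898  0.141 ]
36 [156.32142857 167.60714286] [151 163  13   8  28] [389.5 248.5] [389 248   2   2   2] [ 0.5635 -0.2805  0.1355] [0.0095 0.0095] [ 0.5613 -0.2695  0.141 ] [ 0.5692 -0.2878  0.141 ]
42 [160.         164.15909091] [151 157  20  14 132] [390.  250.5] [387 246  10  11  24] [ 0.5578 -0.2759  0.1427] [0.0057 0.0057] [ 0.5565 -0.2706  0.141 ] [ 0.556  -0.2828  0.141 ]
pin (array([ 0.60492392, -0.30179177,  0.09459116]), [np.float64(0.0007031316156315504), np.float64(0.0007031316156314561)])
```

View pics/crop.png

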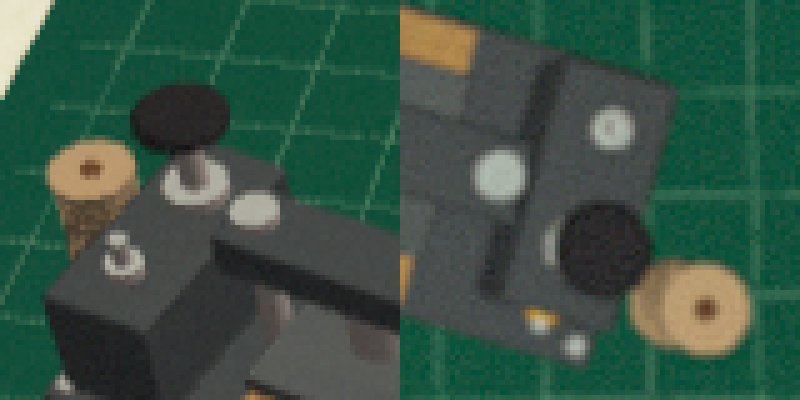

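The crops show the head top at about (161,163) in scene and (395.8,254.6) in top. The pin is barely out, with its tip at (148.8,188.2) and (397.4,230.8).

```bash
python3 - <<'E'
from h import *
S,T=arm.snapshot("scene"),arm.snapshot("top")
g=lambda I:cv2.GaussianBlur(I,(3,3),0)
a,sa,_=blob("scene",g(S),(161,163),16,56);b,sb,_=blob("top",g(T),(396,254),11,56)
print(a,sa,b,sb,tri(a,b),tri((161,163),(395.8,254.6)),"pin",tri((148.8,188.2),(397.4,230.8)))
h=(tri((161,163),(395.8,254.6))[0]); print(plane("top",(395.8,254.6),.141),plane("scene",(161,163),.141))
R=arm.current_tool_rot()
arm.grip(0.0)
arm.move_to([h[0],h[1],.20],R)
print(arm.current_t(),arm.current_ee_pos(),arm.current_width(),arm.current_force())
S,T=arm.snapshot("scene"),arm.snapshot("top")
up=lambda I,x,y,w,h:cv2.resize(I[y:y+h,x:x+w,::-1],(400,400),interpolation=cv2.INTER_CUBIC)
cv2.imwrite("pics/over.png",np.hstack([up(S,110,100,120,120),up(T,335,195,120,120)]))
E
```

```text
[160.43243243 163.48198198] [151 157  20  15 222] [395.26545455 254.29454545] [387 245  18  20 275] (array([ 0.54715574, -0.28516348,  0.13498799]), [np.float64(0.0003904471985313061), np.float64(0.0003904471985315076)]) (array([ 0.54619151, -0.28506478,  0.13591057]), [np.float64(0.0007385835566657426), np.float64(0.000738583556665811)]) pin (array([ 0.60464047, -0.30075869,  0.10397265]), [np.float64(0.0011908327281542352), np.float64(0.001190832728154338)])
[ 0.54652108 -0.28446074  0.141     ] [ 0.55157404 -0.2816889   0.141     ]
3.5583 [ 0.54576959 -0.28597794  0.20002826] 0.0007677185172663961 [-0.16902017  0.31415396  0.69151326]
```

View pics/over.png

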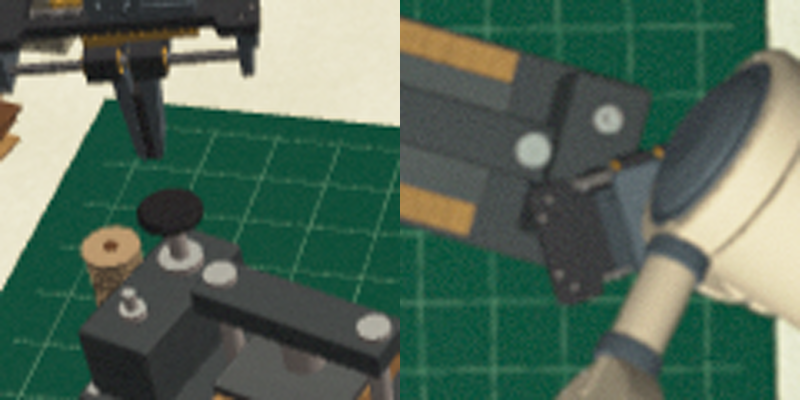

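Fingers are closed and above the head. The pin is about 8 mm out. I'll do the first stroke with force readings.

```bash
python3 - <<'E'
from h import *
x,y=0.5470,-0.2850
arm.move_l([x,y,.147],feed=.1)
f0=arm.current_force()[2];zc=None
for z in np.arange(.144,.105,-.002):
    arm.move_l([x,y,z],feed=.06)
    F=arm.current_force();f=F[2]-f0;print(round(z,4),arm.current_ee_pos()[2].round(4),F.round(1))
    if abs(f)>30:break
arm.move_l([x,y,.146],feed=.1)
print(arm.current_t(),arm.current_force().round(1))
E
```

```text
0.144 0.1443 [-0.5  0.5 -0.8]
0.142 0.142 [-0.5 -0.5 -1. ]
0.14 0.1402 [-0.6  0.4  5.6]
0.138 0.1383 [-0.3  0.4  6. ]
0.136 0.1363 [-0.9  1.5  6. ]
0.134 0.1343 [-1.5 -0.   6.1]
0.132 0.1324 [-0.8  0.7  7.2]
0.13 0.1304 [-1.   1.2  8.9]
0.128 0.1284 [-2.4  0.9  8.1]
0.126 0.1265 [-2.   1.4  8.2]
0.124 0.1245 [-1.8  1.5  9.5]
0.122 0.1225 [-1.4  1.3 11.1]
0.12 0.1206 [-2.3  1.7 11.5]
0.118 0.1186 [-2.9  1.7 11.1]
0.116 0.1166 [-2.9  1.5 11.6]
0.114 0.1161 [-8.6  5.  34.1]
8.8083 [-1.4  0.6  0. ]
```

```bash
python3 - <<'E'
from h import *
x,y=0.5470,-0.2850
for i in range(5):
    arm.move_l([x,y,.1144],feed=.05);arm.sleep(.1)
    print(arm.current_ee_pos()[2].round(4),arm.current_force().round(1))
    arm.move_l([x,y,.146],feed=.07);arm.sleep(.3)
arm.move_l([x,y,.20],feed=.15)
print(arm.current_t(),arm.current_force().round(1))
S,T=arm.snapshot("scene"),arm.snapshot("top")
up=lambda I,x,y,w,h:cv2.resize(I[y:y+h,x:x+w,::-1],(400,400),interpolation=cv2.INTER_CUBIC)
cv2.imwrite("pics/after.png",np.hstack([up(S,110,100,120,120),up(T,335,195,120,120)]))
E
```

```text
0.1161 [-10.4   6.6  41.3]
0.1161 [-8.   5.  32.3]
0.1161 [-7.5  4.4 32.6]
0.1162 [-8.1  5.2 32.5]
0.1162 [-7.6  5.2 31.9]
18.2333 [-0.8  0.2 -0.4]
```

View pics/after.png

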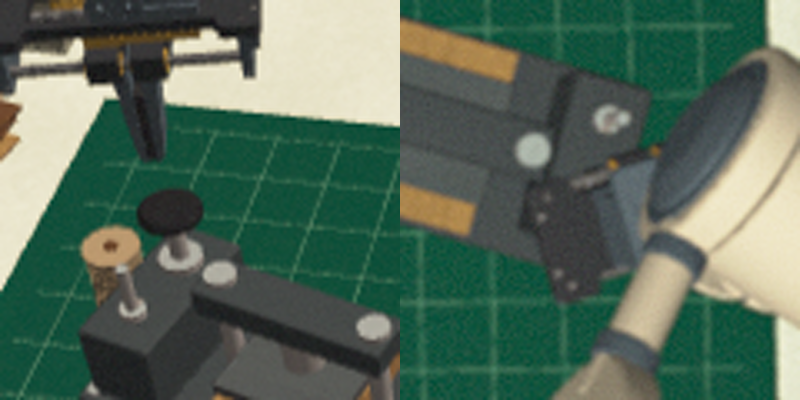

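After six strokes the pin stands tall, with its tip at about (146.9,180.4) in scene and (401.6,230.7) in top. The head is up and nothing has shifted. I'll add two more harmless strokes, measure the pin height and check it no longer grows.

```bash
python3 - <<'E'
from h import *
x,y=0.5470,-0.2850
print(tri((146.9,180.4),(401.6,230.7)))
A=arm.snapshot("scene")
arm.move_l([x,y,.146],feed=.15)
for i in range(2):
    arm.move_l([x,y,.1146],feed=.05);arm.sleep(.1)
    print(arm.current_ee_pos()[2].round(4),arm.current_force().round(1))
    arm.move_l([x,y,.146],feed=.07);arm.sleep(.3)
arm.move_l([x,y,.20],feed=.15);arm.sleep(.3)
S=arm.snapshot("scene");d=cv2.absdiff(A,S).max(2)
print(arm.current_t(),d[155:215,115:180].max(),d[170:200,138:158].max(),d.max())
up=lambda I,x,y,w,h:cv2.resize(I[y:y+h,x:x+w,::-1],(400,400),interpolation=cv2.INTER_CUBIC)
cv2.imwrite("pics/after2.png",np.hstack([up(A,130,150,60,60),up(S,130,150,60,60)]))
E
```

```text
(array([ 0.60399549, -0.30242255,  0.1295134 ]), [np.float64(0.0005467004458356993), np.float64(0.000546700445835775)])
0.1162 [-3.5  1.7 19.4]
0.1162 [-6.8  3.8 29.1]
23.3 18 9 78
```

View pics/after2.png

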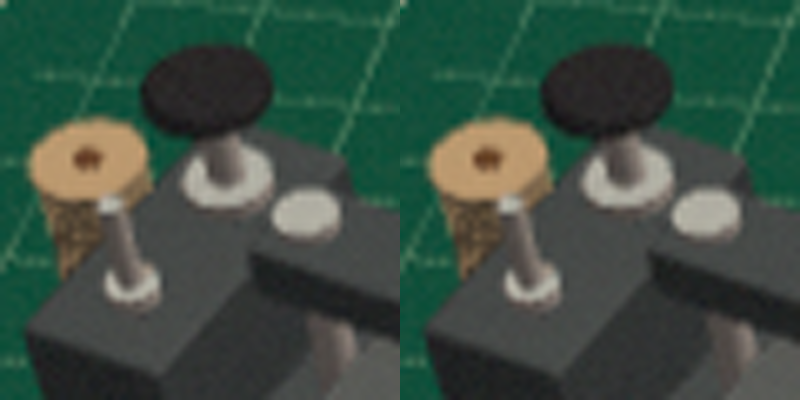

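The pin is unchanged by the extra strokes: its tip is at (110,205) in both halves, about 0.13 m high, so it is fully out. The plunger is up and nothing has moved.

```bash
python3 -c "
from rig import arm
print(arm.sign_off())"
```

```text
the job is handed in; nothing more can be done
None
```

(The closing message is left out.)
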